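# Roll a brass blank up the engraver's loading chute and register it

### The job

Take the red-handled plywood paddle and use it alone to roll the brass cylinder gently up the plywood chute into the shallow pocket at its top, then feel for the orange touch pad beyond and keep the paddle pressing the cylinder against it with a light, steady push of about 8 newtons for two seconds so that the pad registers it (more than 16 newtons damages the pad). Leave the cylinder lying in the pocket, stand the paddle upright on the green mat beside the chute and let go; do not touch the cylinder with the gripper and do not disturb the other things.

Things in the scene. Friction and masses are not known exactly. Their poses are not given: they have to be found in the camera images.
- blank: Smooth polished brass cylinder, diameter 32, length 70, about 0.25 kg (mass varies). Origin at its centre, its y along its axis; its x and z turn as it rolls. Starts at the low end of the chute, resting against a 3 mm high ridge across the chute floor and otherwise free to roll.
- paddle: Loose push paddle like a small sled, standing, 0.14 kg. Origin on its underside below the handle; z up, x forward. Plywood foot 8 thick, 44 wide (y), x -30 to 70. Upright plywood blade at its front, 36 high, 8 thick, front face at x = +70. Red block handle: x -12 to 12, 32 wide (y), z 8 to 70. Grip it low, fingers in front and behind (24 mm), 40 N or more, so it does not tip.
- chute: Fixed plywood trough on the 3 mm mat, low end open. Origin on the mat below its middle; z up, x points up the chute (horizontal). Floor rises 3.5 degrees along x, 30 high at x = 0, from x = -170 to 177. Inside width 76, walls 6 thick and 18 above the floor, outside width 88. At the top a 2 mm step down into the pocket; beyond it the sensor housing, to x = 227, 87 high.
- chute_start (a point): Centre of the cylinder where it starts, at the low end, 16 mm above the floor. Axes as the chute's. Behind it (towards the low end) the floor is free for another 44 mm past the ridge, room for the paddle.
- chute_seat (a point): Centre of the cylinder when it lies in the pocket at the top (about 235 mm from chute_start). Axes as the chute's. Lying there it is 1 to 19 mm short of the pad; it rolls up to the pad on the pocket floor and back down when let go.
- sensor: Fixed grey housing at the top of the chute. Origin at the centre of its front face (52 mm up the slope from chute_seat), x up the slope. An orange touch pad, 50 wide, 28 high, stands out 17 to 35 mm in front of it (set anew each time, not measured: feel for it). Pad spring: 8 N per mm, 4 mm travel. It registers at 3.5 to 9 N; a paddle push of 8 N gives 5 to 7 N there, friction takes the rest.
- parts_box: Bystander: clear open plastic box 110 x 90 x 55 high, 4 mm walls. Origin under its centre.
- coaster: Bystander: round plywood coaster, diameter 90, 6 thick. Origin under its centre.
- pencil: Bystander: flat yellow carpenter's pencil 150 x 12 x 8, lying along its x. Origin on its underside.
- tree: Bystander: laser-cut plywood tree 96 high on a round foot of diameter 60. Origin under its foot.

How it is judged:
By the outcome, as a careful person would: the job done as asked, in the order asked, and still so for the second after the job is handed in, with the robot touching nothing.
It also fails if it takes over 72 s, if anything falls off the work surface, if the arm or the gripper's body presses on something with over 40 N, if the wrist force passes 120 N, or if a joint passes its speed limit or range.

### The arm

A 6-joint arm with a two-finger parallel gripper is mounted at the origin on the work surface. World frame = base frame: x ahead of the robot, y to its left, z up, the work surface at z = 0. Lengths are in m, angles in rad, forces in N, time in s.
With the tool pointing down it reaches from about 0.25 to 0.775 m from the base axis. Payload 4 kg.
Tool frame: the origin (TCP) lies midway between the tips of the shut fingers; the grasp point (between the pads) lies 19 mm behind it; z points along the fingers, y is the direction in which the jaws open and shut (so a half turn about z gives the same grasp; the last joint's range is limited). The gripper opens to 94 mm and grips with 3 to 60 N. Pads are 16 mm wide; open, the fingers measure 119 mm over their backs; the gripper's body (75 mm by 177 mm) begins 78 mm behind the grasp point.
Start: joints at [1.153, 0.087, 1.371, -0, 1.684, -0.103], TCP at [0.17, 0.523, 0.206] pointing down, gripper open.
Joint ranges: [-3.1, 3.1], [-0.76, 2.03], [0.27, 2.55], [-1.08, 4.22], [0.17, 2.65], [-2.57, 2.57]. Speed limits (rad/s): [2.79, 2.79, 3.14, 3.14, 3.14, 3.14].

### API

Orientations are given as [roll, pitch, yaw] about the fixed x, y, z axes, in that order (R = Rz(yaw) Ry(pitch) Rx(roll)).
In Python, from bench import robot, cams gives the robot as it stands.
- The arm moves only by the tool step_arm, never from a script. Its argument "plan" is a list that holds one entry, the list of rows, each a list of 5 numbers: the shift along the world's x, y, z in mm, then the turn about the world's z in rad, then the opening in per cent of the stroke, from 0 (shut) to 100 (fully open). In form: [[[tx, ty, tz, turn, fingers], ...]]. A call has 1 to 8 rows; each row is the pose to reach, as a shift and turn from the pose commanded when the call began; what a row does not reach only later rows make up. A row lasts 1/12 s, in which the tool goes at most 41.7 mm and 7.16 degrees, less where a joint would pass 70% of its speed; a pose out of reach is approached as far as the arm can. A call with a gripper value outside its range is refused whole. The fingers move at their own pace and stop on an object; the grip force is fixed at half the most. Time passes only in rows, so rows that repeat a pose let the fingers close. It gives the time, the measured TCP pose, the force and the opening at its end, in the units of the state.
- robot.get_obs(): the state, without advancing time (a new reading comes with each control period).
- cams.snapshot(name): name is "scene" or "top" or "wrist"; returns a dict with "frame" (400x640x3 uint8, red, green, blue), "camera_matrix" (3x3 intrinsics, pixels), "origin" and "attitude" of the camera in the world; the wrist camera has in their place "T_tool_cam" (4x4, takes a point from camera to tool coordinates, whose origin is the TCP and whose axes are the flange's). Camera axes: x right, y down, z forward; pixel columns grow to the right and rows downward; lengths in m; the calibration is good to about 2 mm. A picture is of the moment at which its call begins: read the wrist's pose just before it. There is no depth.
- robot.close_job(): hands the job in, once; it reports no verdict.
The state is a dict: "time": time; "joint_positions": joint angles; "qvel": joint speeds; "joint_torque": joint torques, N m; "tool_pos": TCP position; "ee_rot": TCP orientation; "wrist_force": force on the tool from outside, world axes, zero at the start; "wrist_torque": the same for the moment, N m; "width": finger opening in m.
Only numpy, scipy, OpenCV 4.12 (cv2) and the standard library are available. Lean on these libraries where they do the work, as an engineer would, in place of code of your own. Each camera call takes 0.05 s, during which the arm holds its last target. There are 200 camera calls.

## Working session

There is one attempt and no reset: what is moved stays moved. The work goes in short steps, Python scripts to look and compute and a tool call to move; the robot and the scene stay as the last step left them, time stands still between calls to the robot, and variables do not carry over. Pictures are saved under pics/ and viewed, about 8 in all and at most 12, crops included, and the job is handed in when it is done.

Besides the shell and the picture viewer there is one more tool, called after "Emit:" by a JSON object that holds its "api" and its "payload". step_arm: Moves the arm, as the interface text tells. Its arguments: {"type":"object","properties":{"plan":{"type":"array"}},"required":["plan"]}

```bash
mkdir -p pics; ls
python3 - <<'E'
from bench import robot,cams
import cv2,pickle
o=robot.get_obs();print(o)
d={}
for n in("top","scene"):
    s=cams.snapshot(n);d[n]=s;cv2.imwrite(f"pics/{n}1.png",s["frame"][:,:,::-1]);print(n,s["camera_matrix"],s["origin"],s["attitude"])
pickle.dump(d,open("s1.pkl","wb"))
E
```

```text
pics
{'time': 0.0, 'joint_positions': array([ 1.15290558e+00,  8.79532259e-02,  1.37223638e+00, -1.59491590e-05,
        1.68360016e+00, -1.03129093e-01]), 'qvel': array([ 0.00057905,  0.00057798, -0.00062823, -0.00060575,  0.00151766,
       -0.00148778]), 'joint_torque': array([ 9.47430090e-04, -3.40177238e+01, -3.02430332e+01,  7.19532534e-02,
        3.27619747e-02, -1.46807288e-04]), 'tool_pos': array([0.17007633, 0.52246828, 0.20431422]), 'ee_rot': array([-3.13940558e+00, -2.10417139e-04,  2.82682899e+00]), 'wrist_force': array([-0.0478917 , -0.29190791, -0.68633445]), 'wrist_torque': array([ 0.02834316, -0.01583732, -0.03636291]), 'width': 0.09368664778905975}
top [[402.75208993   0.         318.05842741]
 [  0.         402.75208993 203.19234632]
 [  0.           0.           1.        ]] [0.47568823 0.01700772 1.03756254] [-3.0178546   0.00743678 -1.591988  ]
scene [[362.641646     0.         316.87580983]
 [  0.         362.641646   194.27382709]
 [  0.           0.           1.        ]] [ 0.91516505 -0.40086804  0.89771799] [-2.59748631  0.01494606  0.6420088 ]
```

View pics/top1.png

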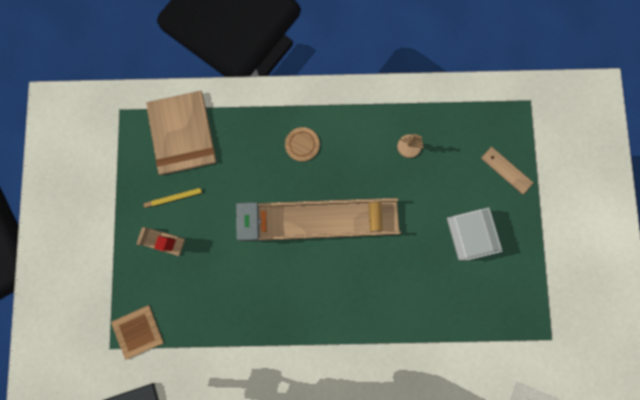

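View pics/scene1.png

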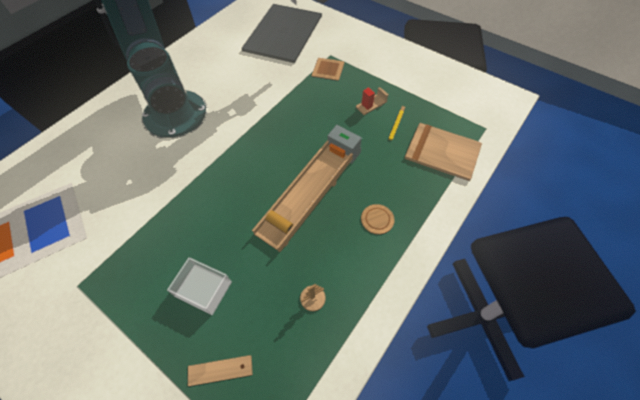

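```bash
cat > h.py <<'E'
import numpy as np,cv2,pickle
from scipy.spatial.transform import Rotation as Ro
def pose(s,obs=None):
    if "origin" in s: return np.array(s["origin"]),Ro.from_euler("xyz",s["attitude"]).as_matrix(),s["camera_matrix"]
    T=np.eye(4);T[:3,:3]=Ro.from_euler("xyz",obs["ee_rot"]).as_matrix();T[:3,3]=obs["tool_pos"]
    T=T@s["T_tool_cam"];return T[:3,3],T[:3,:3],s["camera_matrix"]
def ray(P,uv,z):
    o,R,K=P;d=(R@np.linalg.inv(K)@np.c_[np.atleast_2d(uv),np.ones(len(np.atleast_2d(uv)))].T).T
    return o+d*((z-o[2])/d[:,2])[:,None]
def proj(P,X):
    o,R,K=P;c=(np.atleast_2d(X)-o)@R;p=(K@c.T).T;return p[:,:2]/p[:,2:]
E
python3 - <<'E'
from h import *
d=pickle.load(open("s1.pkl","rb"));s=d["top"];P=pose(s)
f=s["frame"]
np.set_printoptions(precision=4,suppress=True)
for nm,uv,z in [("handle",(165,243),.073),("blade",(142,238),.04),("tail",(184,250),.011),("low+",(398,200),.04),("low-",(400,235),.04),("hous",(236,205),.09),("hous-",(236,240),.09),("hous+R",(258,204),.09),("hous-R",(258,239),.09),("cyl",(375,216),.055),("pencilR",(202,190),.011),("matTL",(120,109),.003),("matBL",(110,348),.003)]:
    print(nm,ray(P,uv,z)[0])
c=cv2.resize(f[190:290,110:270],None,fx=5,fy=5,interpolation=cv2.INTER_CUBIC)
cv2.imwrite("pics/c1.png",c[:,:,::-1])
E
```

```text
handle [0.508  0.3895 0.073 ]
blade [0.5227 0.4597 0.04  ]
tail [0.4913 0.3647 0.011 ]
low+ [ 0.6035 -0.1778  0.04  ]
low- [ 0.5163 -0.1787  0.04  ]
hous [0.5937 0.2163 0.09  ]
hous- [0.5109 0.216  0.09  ]
hous+R [0.5949 0.1641 0.09  ]
hous-R [0.5121 0.1643 0.09  ]
cyl [ 0.5634 -0.1169  0.055 ]
pencilR [0.6445 0.3211 0.011 ]
matTL [0.8702 0.5465 0.003 ]
matBL [0.2531 0.547  0.003 ]
```

Emit:
{"api": "step_arm", "payload": {"plan": [[[40, -16, 5, 0, 100], [80, -32, 10, 0, 100], [120, -48, 15, 0, 100], [160, -64, 20, 0, 100], [200, -78, 25, 0, 100], [240, -94, 30, 0, 100], [270, -106, 30, 0.05, 100], [290, -113, 30, 0.1, 100]]]}}

```text
time: 0.77
tool_pos: [0.4643, 0.4073, 0.2349]
ee_rot: [-3.14, 0.001, 2.925]
wrist_force: [-1.3, -0.4, -0.5]
width: 0.0941
```

Run:
```python
from bench import robot,cams
from h import *
o=robot.get_obs();s=cams.snapshot("wrist");pickle.dump((o,s),open("w1.pkl","wb"))
print(o["tool_pos"],o["ee_rot"],o["time"],o["qvel"]);print(s["T_tool_cam"],s["camera_matrix"]);cv2.imwrite("pics/w1.png",s["frame"][:,:,::-1])
```

```text
[0.46427297 0.40734399 0.23487697] [-3.14044532e+00  1.31857476e-03  2.92513094e+00] 0.7667 [-0.30795952  0.27107693 -0.3060319   0.04202415  0.07251756 -0.90887938]
[[ 2.36849289e-05 -9.57179742e-01 -2.89494286e-01  8.61176761e-02]
 [ 9.99999932e-01  1.29076395e-04 -3.44961499e-04  3.92333944e-04]
 [ 3.67557037e-04 -2.89494258e-01  9.57179680e-01 -1.80429253e-01]
 [ 0.00000000e+00  0.00000000e+00  0.00000000e+00  1.00000000e+00]] [[305.2425039    0.         325.24636949]
 [  0.         305.2425039  200.36183058]
 [  0.           0.           1.        ]]
```

View pics/w1.png

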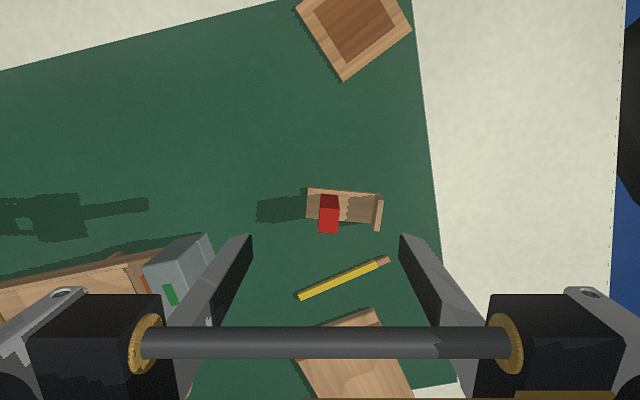

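```bash
cat > pad.py <<'E'
from bench import robot,cams
from h import *
import sys
np.set_printoptions(precision=4,suppress=True)
o=robot.get_obs();s=cams.snapshot("wrist");P=pose(s,o);f=s["frame"].astype(int);n=sys.argv[1]
pickle.dump((o,s),open(n+".pkl","wb"))
r,g,b=f[...,0],f[...,1],f[...,2]
red=((r>2.5*g)&(r>2.5*b)&(r>150)).astype(np.uint8)
print("bright red",red.sum())
c=max(cv2.findContours(red,0,2)[0],key=cv2.contourArea)
q=cv2.boxPoints(cv2.minAreaRect(c));w=ray(P,q,.073)
print("handle top corners\n",w[:,:2],"centre",w.mean(0),"sides",np.linalg.norm(w[0]-w[1]),np.linalg.norm(w[1]-w[2]))
e=[(w[i]-w[(i+1)%4])[:2] for i in range(4)];print("edge angles",[round(float(np.arctan2(v[1],v[0])),3) for v in e])
hc=proj(P,w.mean(0))[0].astype(int)
wood=((r>g+15)&(g>b+8)&(r>90)).astype(np.uint8);m=np.zeros_like(wood);m[max(hc[1]-90,0):hc[1]+60,max(0,hc[0]-90):hc[0]+120]=1
print("tcp",o["tool_pos"],o["ee_rot"],o["time"],np.abs(o["qvel"]).max())
y0,x0=max(hc[1]-70,0),max(hc[0]-70,0)
cv2.imwrite(f"pics/{n}.png",cv2.resize(s["frame"][y0:y0+120,x0:x0+160],None,fx=5,fy=5,interpolation=cv2.INTER_CUBIC)[:,:,::-1]);print("crop",x0,y0)
E
echo
```

```text
(no output)
```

Emit:
{"api": "step_arm", "payload": {"plan": [[[20, -10, -20, 0.0, 100], [20, -12, -40, 0, 100], [20, -12, -50, 0, 100], [20, -12, -50, 0, 100], [20, -12, -50, 0, 100]]]}}

```text
time: 1.23
tool_pos: [0.4793, 0.3982, 0.1847]
ee_rot: [-3.14, -0.002, 2.927]
wrist_force: [-0.4, 0.3, -0.5]
width: 0.0939
```

```bash
python3 pad.py w2
```

```text
bright red 640
handle top corners
 [[0.5179 0.3862]
 [0.4881 0.3959]
 [0.4953 0.4174]
 [0.5254 0.4083]] centre [0.5067 0.402  0.073 ] sides 0.031278324955311625 0.022610588667398127
edge angles [-0.314, -1.895, 2.848, 1.244]
tcp [0.4793 0.3982 0.1847] [-3.1404 -0.0017  2.9274] 1.2333 0.03986987418938659
crop 264 152
```

View pics/w2.png

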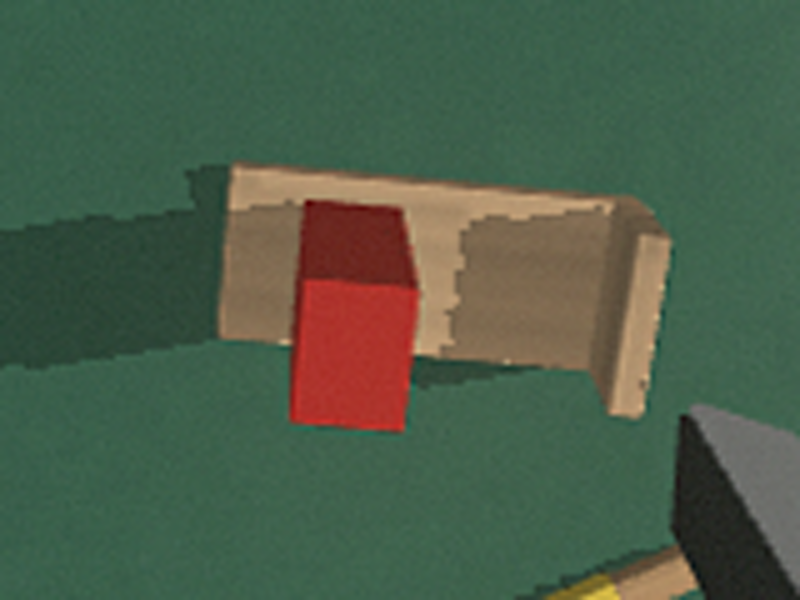

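Run:
```python
from h import *
np.set_printoptions(precision=4,suppress=True)
o,s=pickle.load(open("w2.pkl","rb"));P=pose(s,o)
c=lambda u,v:(264+(u-2)/5,152+(v-2)/5)
t=ray(P,[c(232,163),c(220,338)],.011);print("tail",t,np.linalg.norm(t[0]-t[1]))
for z in(.039,.047):
    b=ray(P,[c(668,238),c(645,415)],z);print("blade",z,b,np.linalg.norm(b[0]-b[1]));d=b.mean(0)-t.mean(0);print("len",np.linalg.norm(d[:2]),"yaw",np.arctan2(d[1],d[0]))
    print("origin from tail",t.mean(0)+.3*d)
h=ray(P,[c(303,280),c(418,288),c(404,430),c(291,422)],.073);print(h,h.mean(0));d=h[1]+h[2]-h[0]-h[3];print(np.arctan2(d[1],d[0]))
d=pickle.load(open("s1.pkl","rb"))
for n in("top","scene"):
    f=d[n]["frame"].astype(int);r=((f[...,0]>2.5*f[...,1])&(f[...,0]>2.5*f[...,2])&(f[...,0]>110));v,u=np.nonzero(r)
    Q=pose(d[n]);print(n,r.sum(),u.mean(),v.mean(),"pred top/bottom",proj(Q,[[.507,.402,.073],[.507,.402,.011]]))
```

```text
tail [[0.476  0.3803 0.011 ]
 [0.5186 0.3674 0.011 ]] 0.04457702763221849
blade 0.039 [[0.507  0.4743 0.039 ]
 [0.5481 0.4629 0.039 ]] 0.04270506132887089
len 0.09946927293451031 yaw 1.2617996719692055
origin from tail [0.5064 0.4023 0.0194]
blade 0.047 [[0.5043 0.4729 0.047 ]
 [0.5444 0.4618 0.047 ]] 0.04165805049285266
len 0.09731751939483202 yaw 1.2895251282839153
origin from tail [0.5054 0.4019 0.0218]
[[0.4886 0.3952 0.073 ]
 [0.4951 0.4175 0.073 ]
 [0.525  0.4087 0.073 ]
 [0.5183 0.3862 0.073 ]] [0.5067 0.4019 0.073 ]
1.2825083859658584
top 118 160.5677966101695 242.90677966101694 pred top/bottom [[159.7852 243.5275]
 [169.4723 244.1135]]
scene 43 368.48837209302326 91.90697674418605 pred top/bottom [[368.6934  90.2506]
 [366.7095 104.3584]]
```

Emit:
{"api": "step_arm", "payload": {"plan": [[[13, 2, -30, -0.04, 60], [26.5, 4, -60, -0.086, 60], [26.5, 4, -85, -0.086, 60], [26.5, 4, -85, -0.086, 60], [26.5, 4, -85, -0.086, 60]]]}}

```text
time: 1.7
tool_pos: [0.5059, 0.4023, 0.1003]
ee_rot: [-3.14, -0.001, 2.842]
wrist_force: [1.1, -0.7, 0.4]
width: 0.0643
```

```bash
python3 pad.py w3
```

```text
bright red 937
handle top corners
 [[0.4886 0.3956]
 [0.4953 0.4176]
 [0.5249 0.4089]
 [0.5179 0.386 ]] centre [0.5067 0.402  0.073 ] sides 0.02302143321155687 0.030841326498319808
edge angles [-1.87, 2.857, 1.272, -0.315]
tcp [0.5059 0.4023 0.1003] [-3.1403 -0.0013  2.8418] 1.7 0.0578160376854335
crop 254 161
```

Emit:
{"api": "step_arm", "payload": {"plan": [[[0.5, 0, -35, 0, 60], [0.5, 0, -65, 0, 60], [0.5, 0, -80, 0, 60], [0.5, 0, -85, 0, 60], [0.5, 0, -85, 0, 60], [0.5, 0, -85, 0, 60]]]}}

```text
time: 2.25
tool_pos: [0.5088, 0.4033, 0.0187]
ee_rot: [3.138, 0.003, 2.841]
wrist_force: [0.8, 0.2, 0.8]
width: 0.0562
```

Emit:
{"api": "step_arm", "payload": {"plan": [[[0, 0, 0, 0, 20], [0, 0, 0, 0, 10], [0, 0, 0, 0, 10], [0, 0, 0, 0, 10], [0, 0, 0, 0, 10], [0, 0, 0, 0, 10]]]}}

```text
time: 2.75
tool_pos: [0.5075, 0.4019, 0.0159]
ee_rot: [3.141, 0.0, 2.841]
wrist_force: [0.1, -0.6, 0.6]
width: 0.0237
```

Emit:
{"api": "step_arm", "payload": {"plan": [[[0, 0, 15, 0, 10], [0, 0, 45, 0, 10], [0, 0, 80, 0, 10], [-5, -20, 115, 0.05, 10], [-12, -50, 145, 0.1, 10], [-20, -85, 165, 0.15, 10], [-30, -120, 180, 0.2, 10], [-40, -158, 190, 0.25, 10]]]}}

```text
time: 3.42
tool_pos: [0.4673, 0.2432, 0.2076]
ee_rot: [3.14, 0.003, 3.094]
wrist_force: [1.0, 0.0, -1.7]
width: 0.0239
```

Emit:
{"api": "step_arm", "payload": {"plan": [[[-5, -38, 8, 0.05, 10], [-10, -76, 15, 0.07, 10], [-15, -114, 20, 0.07, 10], [-17, -150, 20, 0.07, 10], [-17, -180, 20, 0.07, 10], [-17, -200, 20, 0.07, 10], [-17, -205, 20, 0.07, 10], [-17, -205, 20, 0.07, 10]]]}}

```text
time: 4.08
tool_pos: [0.4501, 0.0379, 0.2252]
ee_rot: [3.141, -0.001, -3.125]
wrist_force: [0.1, 1.5, -1.2]
width: 0.0242
```

Emit:
{"api": "step_arm", "payload": {"plan": [[[0, 0, 0, 0, 10], [0, 0, 0, 0, 10]]]}}

```text
time: 4.25
tool_pos: [0.4503, 0.04, 0.2253]
ee_rot: [3.141, -0.0, -3.121]
wrist_force: [0.3, 0.0, -1.0]
width: 0.0234
```

Run:
```python
from bench import robot,cams
from h import *
o=robot.get_obs();s=cams.snapshot("wrist");pickle.dump((o,s),open("w4.pkl","wb"))
print(o);cv2.imwrite("pics/w4.png",s["frame"][:,:,::-1])
```

```text
{'time': 4.25, 'joint_positions': array([-3.74334576e-02, -1.35785198e-01,  1.55004027e+00,  7.42293678e-04,
        1.72779185e+00, -1.62866468e+00]), 'qvel': array([ 0.00993822,  0.00042419, -0.00411504, -0.00339212,  0.00033277,
       -0.00120524]), 'joint_torque': array([-4.03189603e-01, -2.51490927e+01, -3.09701693e+01, -2.23724154e-02,
        7.76774087e-02,  3.31261654e-03]), 'tool_pos': array([0.45026208, 0.04003419, 0.22528372]), 'ee_rot': array([ 3.14083439e+00, -4.11064316e-04, -3.12104171e+00]), 'wrist_force': array([ 0.32400441,  0.01608127, -0.99446557]), 'wrist_torque': array([-0.01032999,  0.00127455, -0.04098137]), 'width': 0.02341495216017846}
```

View pics/w4.png

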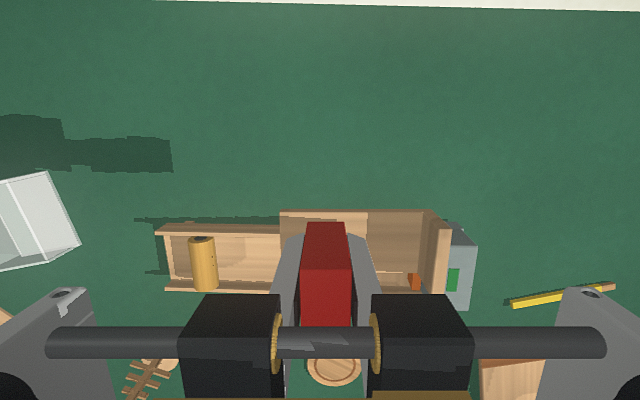

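Run:
```python
from h import *
o,s=pickle.load(open("w4.pkl","rb"));a=cv2.resize(s["frame"][205:305,145:285],None,fx=5,fy=5,interpolation=cv2.INTER_CUBIC)
cv2.imwrite("pics/w4c.png",a[:,:,::-1])
```

```text
(no output)
```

View pics/w4c.png

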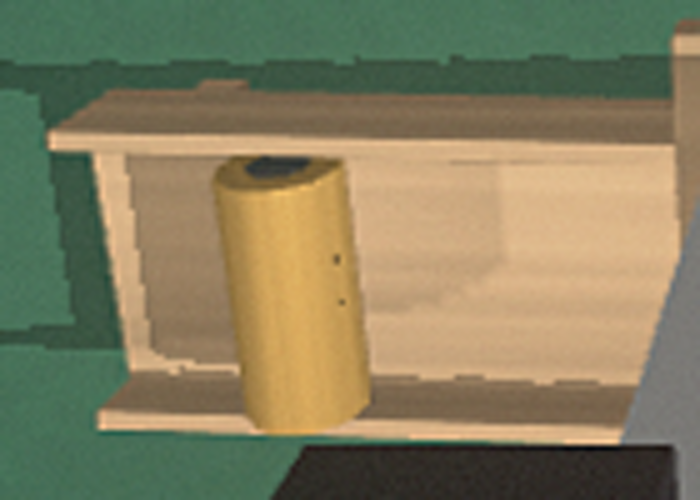

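Run:
```python
from h import *
np.set_printoptions(precision=4,suppress=True)
o,s=pickle.load(open("w4.pkl","rb"));P=pose(s,o)
c=lambda u,v:(145+(u-2)/5,205+(v-2)/5)
lo=ray(P,[c(48,131),c(100,430)],.0406);print("low outer corners",lo,np.linalg.norm(lo[0]-lo[1]))
def slope(uv):
    z=.05
    for _ in range(20):
        p=ray(P,uv,z)[0]; z=.0406+.0612*(p[1]-lo[:,1].mean())
    return p
r=[slope(c(620,443)),slope(c(670,143)),slope(c(50,150)),slope(c(100,411))]
print("outer+x right",r[0],"inner -x right",r[1],"inner low",r[2],r[3])
print("dir",np.arctan2(*(r[0]-lo[1])[[1,0]]),np.arctan2(*(r[1]-r[2])[[1,0]]))
cy=ray(P,[c(215,190),c(250,425),c(345,165),c(370,405)],.042);print("cyl edges",cy,cy.mean(0))
# top-view check
d=pickle.load(open("s1.pkl","rb"));Q=pose(d["top"])
f=d["top"]["frame"].astype(int);w=(f[...,0]>f[...,1]+10)
for u in (270,300,330,360,390):
    v=np.nonzero(w[190:250,u])[0]+190;a=[ray(Q,(u,v.min()-.5),0.0406+.0612*.05)[0],ray(Q,(u,v.max()+.5),.0406+.0612*.05)[0]];print(u,v.min(),v.max(),a)
```

```text
low outer corners [[ 0.52   -0.1782  0.0406]
 [ 0.6083 -0.1764  0.0406]] 0.08834372052237142
outer+x right [ 0.6036 -0.0322  0.0495] inner -x right [ 0.5159 -0.0165  0.0504] inner low [ 0.5253 -0.1785  0.0405] [ 0.6023 -0.1756  0.0407]
dir 1.6037491515924338 1.6291189945236364
cyl edges [[ 0.5351 -0.1363  0.042 ]
 [ 0.605  -0.1345  0.042 ]
 [ 0.5273 -0.102   0.042 ]
 [ 0.5981 -0.1012  0.042 ]] [ 0.5664 -0.1185  0.042 ]
270 204 238 [array([0.6013, 0.1414, 0.0437]), array([0.5145, 0.1419, 0.0437])]
300 202 237 [array([0.6047, 0.0666, 0.0437]), array([0.5153, 0.068 , 0.0437])]
330 201 236 [array([ 0.6055, -0.0081,  0.0437]), array([ 0.5162, -0.0059,  0.0437])]
360 200 235 [array([ 0.6064, -0.0827,  0.0437]), array([ 0.5171, -0.0797,  0.0437])]
390 198 233 [array([ 0.6097, -0.1575,  0.0437]), array([ 0.5204, -0.1536,  0.0437])]
```

Emit:
{"api": "step_arm", "payload": {"plan": [[[14, -33, 0, 0, 10], [28, -66, 0, 0, 10], [42, -99, 0, 0, 10], [56, -132, -10, 0, 10], [72, -165, -20, 0, 10], [88, -198, -30, 0, 10], [102, -231, -40, 0, 10], [115, -260, -55, 0, 10]]]}}

```text
time: 4.97
tool_pos: [0.5671, -0.2221, 0.1706]
ee_rot: [-3.141, 0.002, -3.121]
wrist_force: [-0.1, 0.4, -1.7]
width: 0.024
```

Emit:
{"api": "step_arm", "payload": {"plan": [[[0, 0, -30, 0.01, 10], [0, 0, -60, 0.01, 10], [0, 0, -90, 0.01, 10], [0, 0, -105, 0.01, 10], [0, 0, -115, 0.01, 10], [0, 0, -120, 0.01, 10], [0, 0, -120, 0.01, 10], [0, 0, -120, 0.01, 10]]]}}

```text
time: 5.63
tool_pos: [0.5664, -0.2209, 0.0518]
ee_rot: [-3.141, 0.002, -3.112]
wrist_force: [-0.4, -0.4, -1.1]
width: 0.024
```

Run:
```python
from bench import robot,cams
from h import *
o=robot.get_obs();print(o["tool_pos"],o["ee_rot"],o["wrist_force"],o["time"])
s=cams.snapshot("wrist");t=cams.snapshot("scene");pickle.dump((o,s,t),open("w5.pkl","wb"))
a=s["frame"][130:330,220:540];a=cv2.resize(a,(640,400),interpolation=cv2.INTER_CUBIC)
b=cv2.resize(t["frame"][170:270,220:380],(320,200),interpolation=cv2.INTER_CUBIC)
c=np.zeros((600,640,3),np.uint8);c[:400]=a;c[400:,:320]=b;cv2.imwrite("pics/w5.png",c[:,:,::-1])
```

```text
[ 0.56638381 -0.22087447  0.05176138] [-3.14072001e+00  1.94419773e-03 -3.11152760e+00] [-0.44116961 -0.44778627 -1.14506791] 5.6333
```

View pics/w5.png

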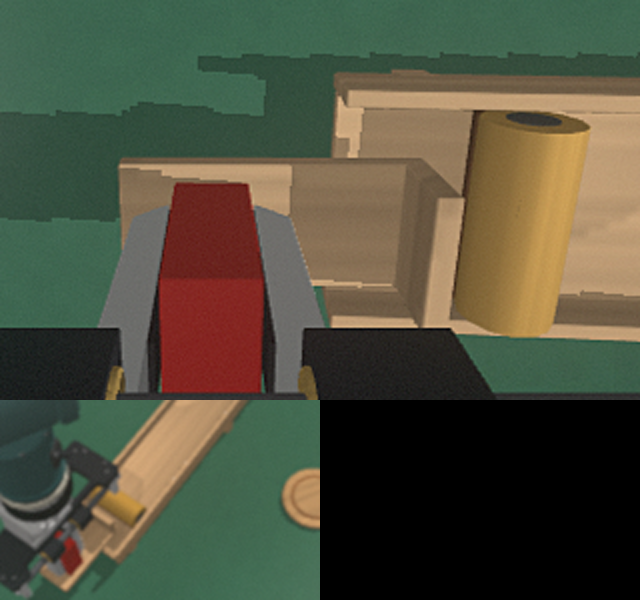

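Emit:
{"api": "step_arm", "payload": {"plan": [[[0, 0, -4, 0, 10], [0, 0, -8, 0, 10], [0, 0, -8.5, 0, 10], [0, 0, -8.5, 0, 10], [0, 0, -8.5, 0, 10]]]}}

```text
time: 6.15
tool_pos: [0.5652, -0.221, 0.0419]
ee_rot: [3.141, -0.0, -3.113]
wrist_force: [0.2, -0.6, -1.1]
width: 0.0235
```

Emit:
{"api": "step_arm", "payload": {"plan": [[[0, 3, 0.2, 0, 10], [-0.1, 6, 0.4, 0, 10], [-0.2, 9, 0.6, 0, 10], [-0.3, 12, 0.7, 0, 10], [-0.4, 15, 0.9, 0, 10], [-0.5, 18, 1.1, 0, 10], [-0.6, 21, 1.3, 0, 10], [-0.7, 24, 1.5, 0, 10]]]}}

```text
time: 6.82
tool_pos: [0.5647, -0.1968, 0.0436]
ee_rot: [-3.141, 0.0, -3.112]
wrist_force: [0.8, -0.0, -1.3]
width: 0.0238
```

Emit:
{"api": "step_arm", "payload": {"plan": [[[-0.1, 4, 0.25, 0, 10], [-0.2, 8, 0.5, 0, 10], [-0.35, 12, 0.75, 0, 10], [-0.45, 16, 1.0, 0, 10], [-0.6, 20, 1.2, 0, 10], [-0.7, 24, 1.5, 0, 10], [-0.8, 28, 1.7, 0, 10], [-0.9, 32, 1.95, 0, 10]]]}}

```text
time: 7.48
tool_pos: [0.5637, -0.1646, 0.0455]
ee_rot: [3.141, 0.0, -3.112]
wrist_force: [-0.1, 0.9, -1.7]
width: 0.0242
```

Emit:
{"api": "step_arm", "payload": {"plan": [[[-0.1, 4, 0.25, 0, 10], [-0.2, 8, 0.5, 0, 10], [-0.35, 12, 0.75, 0, 10], [-0.45, 16, 1.0, 0, 10], [-0.6, 20, 1.2, 0, 10], [-0.7, 24, 1.5, 0, 10], [-0.8, 28, 1.7, 0, 10], [-0.9, 32, 1.95, 0, 10]]]}}

```text
time: 8.15
tool_pos: [0.5628, -0.1326, 0.0474]
ee_rot: [3.141, -0.0, -3.112]
wrist_force: [0.5, 0.5, -1.2]
width: 0.0239
```

Emit:
{"api": "step_arm", "payload": {"plan": [[[-0.1, 4, 0.25, 0, 10], [-0.2, 8, 0.5, 0, 10], [-0.35, 12, 0.75, 0, 10], [-0.45, 16, 1.0, 0, 10], [-0.6, 20, 1.2, 0, 10], [-0.7, 24, 1.5, 0, 10], [-0.8, 28, 1.7, 0, 10], [-0.9, 32, 1.95, 0, 10]]]}}

```text
time: 8.82
tool_pos: [0.5619, -0.1006, 0.0494]
ee_rot: [3.141, -0.0, -3.112]
wrist_force: [-0.4, -0.8, -1.2]
width: 0.024
```

Emit:
{"api": "step_arm", "payload": {"plan": [[[-0.1, 4, 0.25, 0, 10], [-0.2, 8, 0.5, 0, 10], [-0.35, 12, 0.75, 0, 10], [-0.45, 16, 1.0, 0, 10], [-0.6, 20, 1.2, 0, 10], [-0.7, 24, 1.5, 0, 10], [-0.8, 28, 1.7, 0, 10], [-0.9, 32, 1.95, 0, 10]]]}}

```text
time: 9.48
tool_pos: [0.561, -0.0686, 0.0513]
ee_rot: [3.141, -0.0, -3.112]
wrist_force: [0.2, -0.1, -2.2]
width: 0.0241
```

Run:
```python
from bench import robot,cams
from h import *
o=robot.get_obs();print(o["tool_pos"],o["ee_rot"],o["wrist_force"],o["time"])
t=cams.snapshot("scene");s=cams.snapshot("wrist")
a=s["frame"][130:330,220:540];a=cv2.resize(a,(640,400),interpolation=cv2.INTER_CUBIC)
b=cv2.resize(t["frame"][110:260,220:380],(214,200),interpolation=cv2.INTER_CUBIC)
c=np.zeros((600,640,3),np.uint8);c[:400]=a;c[400:,:214]=b;cv2.imwrite("pics/w6.png",c[:,:,::-1])
```

```text
[ 0.56098086 -0.06861192  0.0513258 ] [ 3.14147322e+00 -1.60358350e-05 -3.11238896e+00] [ 0.18289259 -0.09708851 -2.16312732] 9.4833
```

View pics/w6.png

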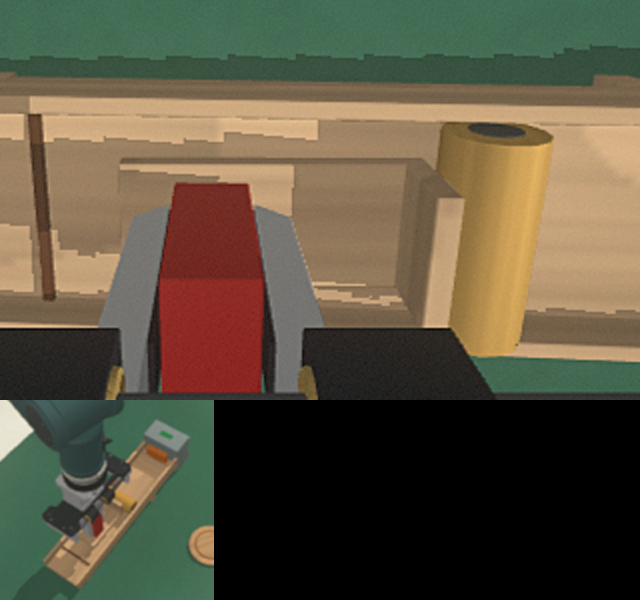

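Emit:
{"api": "step_arm", "payload": {"plan": [[[-0.1, 4, 0.25, 0, 10], [-0.2, 8, 0.5, 0, 10], [-0.35, 12, 0.75, 0, 10], [-0.45, 16, 1.0, 0, 10], [-0.6, 20, 1.2, 0, 10], [-0.7, 24, 1.5, 0, 10], [-0.8, 28, 1.7, 0, 10], [-0.9, 32, 1.95, 0, 10]]]}}

```text
time: 10.25
tool_pos: [0.5601, -0.0366, 0.0533]
ee_rot: [3.141, -0.0, -3.112]
wrist_force: [0.2, -0.4, -1.3]
width: 0.0234
```

Emit:
{"api": "step_arm", "payload": {"plan": [[[-0.1, 4, 0.25, 0, 10], [-0.2, 8, 0.5, 0, 10], [-0.35, 12, 0.75, 0, 10], [-0.45, 16, 1.0, 0, 10], [-0.6, 20, 1.2, 0, 10], [-0.7, 24, 1.5, 0, 10], [-0.8, 28, 1.7, 0, 10], [-0.9, 31, 1.95, 0, 10]]]}}

```text
time: 10.92
tool_pos: [0.5592, -0.0055, 0.0552]
ee_rot: [3.141, -0.0, -3.112]
wrist_force: [0.4, 1.0, -0.6]
width: 0.0242
```

Emit:
{"api": "step_arm", "payload": {"plan": [[[-0.1, 2.5, 0.15, 0, 10], [-0.15, 5, 0.3, 0, 10], [-0.2, 7.5, 0.45, 0, 10], [-0.3, 10, 0.6, 0, 10], [-0.35, 12.5, 0.75, 0, 10], [-0.45, 15, 0.9, 0, 10], [-0.5, 17.5, 1.05, 0, 10], [-0.6, 20, 1.2, 0, 10]]]}}

```text
time: 11.58
tool_pos: [0.5586, 0.0142, 0.0564]
ee_rot: [3.142, -0.0, -3.112]
wrist_force: [-0.0, -0.2, -1.8]
width: 0.0238
```

```bash
cat > look.py <<'E'
from bench import robot,cams
from h import *
import sys
o=robot.get_obs();print(o["tool_pos"],o["ee_rot"],o["wrist_force"],o["time"])
s=cams.snapshot("wrist");t=cams.snapshot("scene")
a=s["frame"][130:330,220:540];a=cv2.resize(a,(640,400),interpolation=cv2.INTER_CUBIC)
b=cv2.resize(t["frame"][110:210,260:380],(240,200),interpolation=cv2.INTER_CUBIC)
c=np.zeros((600,640,3),np.uint8);c[:400]=a;c[400:,:240]=b;cv2.imwrite(f"pics/{sys.argv[1]}.png",c[:,:,::-1])
E
python3 look.py w7
```

```text
[0.55859153 0.01418656 0.05640301] [ 3.14151595e+00 -2.67700713e-05 -3.11248134e+00] [-1.26511504e-03 -1.82193884e-01 -1.80685144e+00] 11.5833
```

View pics/w7.png

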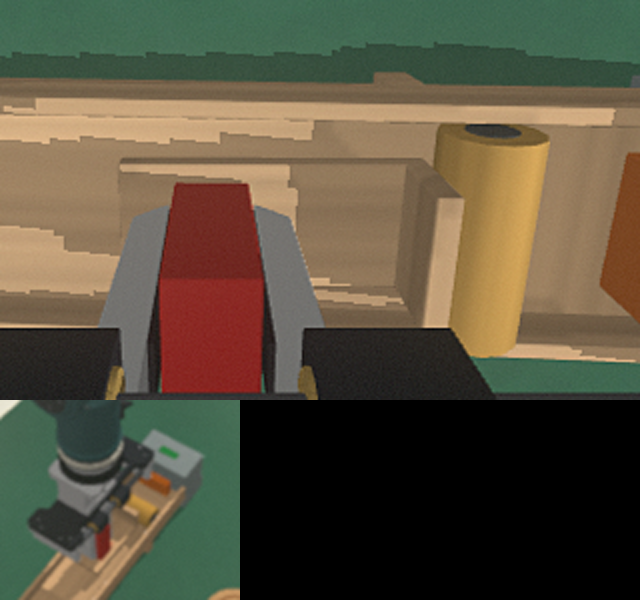

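Emit:
{"api": "step_arm", "payload": {"plan": [[[-0.05, 1.5, 0.1, 0, 10], [-0.1, 3, 0.2, 0, 10], [-0.15, 4.5, 0.3, 0, 10], [-0.2, 6, 0.4, 0, 10], [-0.2, 7.5, 0.45, 0, 10], [-0.25, 9, 0.55, 0, 10], [-0.3, 10.5, 0.65, 0, 10], [-0.35, 12, 0.7, 0, 10]]]}}

```text
time: 12.35
tool_pos: [0.5582, 0.0262, 0.0571]
ee_rot: [3.141, -0.0, -3.112]
wrist_force: [-0.3, 0.3, -1.5]
width: 0.0238
```

Emit:
{"api": "step_arm", "payload": {"plan": [[[0, 1, 0.05, 0, 10], [-0.05, 2, 0.1, 0, 10], [-0.1, 3, 0.2, 0, 10], [-0.1, 4, 0.25, 0, 10], [-0.1, 4, 0.25, 0, 10]]]}}

```text
time: 12.77
tool_pos: [0.5582, 0.0302, 0.0574]
ee_rot: [3.141, 0.0, -3.112]
wrist_force: [0.3, 0.2, -2.4]
width: 0.024
```

Emit:
{"api": "step_arm", "payload": {"plan": [[[0, 0.7, 0.05, 0, 10], [-0.05, 1.4, 0.1, 0, 10], [-0.05, 2, 0.1, 0, 10], [-0.05, 2, 0.1, 0, 10]]]}}

```text
time: 13.1
tool_pos: [0.5581, 0.0321, 0.0575]
ee_rot: [3.141, 0.0, -3.112]
wrist_force: [0.4, 0.7, -0.4]
width: 0.0239
```

Run:
```python
from bench import robot,cams
from h import *
np.set_printoptions(precision=4,suppress=True)
for i in range(3):
    o=robot.get_obs();print(o["time"],o["tool_pos"],o["wrist_force"]);s=cams.snapshot("wrist")
f=s["frame"].astype(int);r,g,b=f[...,0],f[...,1],f[...,2]
a=s["frame"][130:330,220:540];a=cv2.resize(a,(640,400),interpolation=cv2.INTER_CUBIC);cv2.imwrite("pics/w8.png",a[:,:,::-1])
```

```text
13.1 [0.5581 0.0321 0.0575] [ 0.4427  0.6697 -0.3854]
13.15 [0.5581 0.0321 0.0575] [ 0.1304 -0.4233 -1.669 ]
13.2 [0.5581 0.032  0.0575] [ 0.1054  0.3901 -2.3324]
```

Emit:
{"api": "step_arm", "payload": {"plan": [[[0, 0.5, 0.05, 0, 10], [0, 1.0, 0.05, 0, 10], [-0.05, 1.5, 0.1, 0, 10], [-0.05, 2, 0.1, 0, 10], [-0.05, 2, 0.1, 0, 10]]]}}

```text
time: 13.67
tool_pos: [0.558, 0.0341, 0.0576]
ee_rot: [3.141, 0.0, -3.112]
wrist_force: [0.2, 0.3, -1.1]
width: 0.024
```

Emit:
{"api": "step_arm", "payload": {"plan": [[[0, 0.5, 0.05, 0, 10], [0, 1.0, 0.05, 0, 10], [-0.05, 1.5, 0.1, 0, 10], [-0.05, 1.5, 0.1, 0, 10]]]}}

```text
time: 14.0
tool_pos: [0.558, 0.0356, 0.0577]
ee_rot: [3.141, 0.0, -3.112]
wrist_force: [-0.3, 0.0, -1.4]
width: 0.0242
```

Emit:
{"api": "step_arm", "payload": {"plan": [[[0, 0.5, 0.05, 0, 10], [0, 1.0, 0.05, 0, 10], [0, 1, 0.05, 0, 10]]]}}

```text
time: 14.25
tool_pos: [0.558, 0.0366, 0.0577]
ee_rot: [3.141, 0.0, -3.112]
wrist_force: [0.3, -0.1, -1.2]
width: 0.0238
```

Run:
```python
from bench import robot,cams
from h import *
np.set_printoptions(precision=4,suppress=True)
for i in range(3):
    o=robot.get_obs();print(o["time"],o["tool_pos"],o["wrist_force"]);s=cams.snapshot("wrist")
f=s["frame"].astype(int)
a=s["frame"][130:330,220:540];a=cv2.resize(a,(640,400),interpolation=cv2.INTER_CUBIC);cv2.imwrite("pics/w9.png",a[:,:,::-1])
```

```text
14.25 [0.558  0.0366 0.0577] [ 0.3063 -0.1082 -1.2353]
14.3 [0.558  0.0366 0.0577] [-0.0251 -0.6959 -1.8037]
14.35 [0.558  0.0366 0.0577] [ 0.2815 -0.0431 -1.8171]
```

View pics/w9.png

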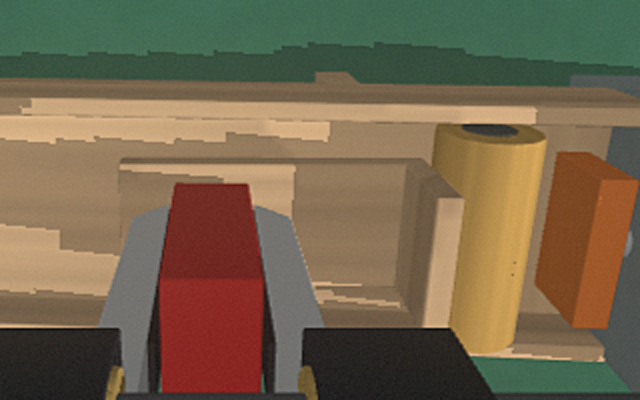

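Emit:
{"api": "step_arm", "payload": {"plan": [[[0, 0.5, 0.05, 0, 10], [0, 1.0, 0.05, 0, 10], [-0.05, 1.5, 0.1, 0, 10], [-0.05, 2, 0.1, 0, 10], [-0.05, 2, 0.1, 0, 10]]]}}

```text
time: 14.82
tool_pos: [0.558, 0.0386, 0.0578]
ee_rot: [3.141, 0.0, -3.112]
wrist_force: [0.2, -0.8, -1.4]
width: 0.0238
```

Emit:
{"api": "step_arm", "payload": {"plan": [[[0, 0.5, 0.05, 0, 10], [0, 1.0, 0.05, 0, 10], [-0.05, 1.5, 0.1, 0, 10], [-0.05, 1.5, 0.1, 0, 10]]]}}

```text
time: 15.15
tool_pos: [0.5579, 0.0401, 0.0579]
ee_rot: [3.141, 0.0, -3.112]
wrist_force: [0.9, -0.1, -0.9]
width: 0.0238
```

Emit:
{"api": "step_arm", "payload": {"plan": [[[0, 0.5, 0.05, 0, 10], [0, 1.0, 0.05, 0, 10], [0, 1, 0.05, 0, 10]]]}}

```text
time: 15.4
tool_pos: [0.5579, 0.0411, 0.0579]
ee_rot: [3.141, -0.0, -3.112]
wrist_force: [0.1, 0.3, -1.6]
width: 0.0238
```

Emit:
{"api": "step_arm", "payload": {"plan": [[[0, 0.5, 0.05, 0, 10], [0, 1.0, 0.05, 0, 10], [0, 1, 0.05, 0, 10]]]}}

```text
time: 15.65
tool_pos: [0.5579, 0.0421, 0.058]
ee_rot: [3.141, 0.0, -3.112]
wrist_force: [0.6, 0.2, -1.8]
width: 0.0236
```

Emit:
{"api": "step_arm", "payload": {"plan": [[[0, 0.5, 0.05, 0, 10], [0, 1.0, 0.05, 0, 10], [0, 1, 0.05, 0, 10]]]}}

```text
time: 15.9
tool_pos: [0.5579, 0.0431, 0.0581]
ee_rot: [3.141, 0.0, -3.112]
wrist_force: [-0.3, -0.9, -1.1]
width: 0.0239
```

Emit:
{"api": "step_arm", "payload": {"plan": [[[0, 0.4, 0.0, 0, 10], [0, 0.7, 0.05, 0, 10], [0, 0.7, 0.05, 0, 10]]]}}

```text
time: 16.15
tool_pos: [0.5579, 0.0438, 0.0581]
ee_rot: [3.141, -0.0, -3.112]
wrist_force: [-0.7, -1.2, -1.2]
width: 0.0238
```

Emit:
{"api": "step_arm", "payload": {"plan": [[[0, 0.4, 0.0, 0, 10], [0, 0.7, 0.05, 0, 10], [0, 0.7, 0.05, 0, 10]]]}}

```text
time: 16.4
tool_pos: [0.5579, 0.0445, 0.0582]
ee_rot: [3.141, 0.0, -3.112]
wrist_force: [-0.4, 0.3, -1.4]
width: 0.024
```

Emit:
{"api": "step_arm", "payload": {"plan": [[[0, 0.4, 0.0, 0, 10], [0, 0.8, 0.05, 0, 10], [0, 0.8, 0.05, 0, 10]]]}}

```text
time: 16.65
tool_pos: [0.5579, 0.0453, 0.0582]
ee_rot: [3.141, 0.0, -3.112]
wrist_force: [1.0, 0.8, -1.1]
width: 0.0239
```

Emit:
{"api": "step_arm", "payload": {"plan": [[[0, 0.4, 0.0, 0, 10], [0, 0.8, 0.05, 0, 10], [0, 0.8, 0.05, 0, 10]]]}}

```text
time: 16.9
tool_pos: [0.5579, 0.0461, 0.0582]
ee_rot: [3.141, -0.0, -3.112]
wrist_force: [0.4, -0.2, -0.8]
width: 0.0238
```

Emit:
{"api": "step_arm", "payload": {"plan": [[[0, 0.4, 0.0, 0, 10], [0, 0.8, 0.05, 0, 10], [0, 0.8, 0.05, 0, 10]]]}}

```text
time: 17.15
tool_pos: [0.5579, 0.0469, 0.0583]
ee_rot: [3.141, 0.0, -3.112]
wrist_force: [0.4, -0.2, -1.9]
width: 0.0239
```

Emit:
{"api": "step_arm", "payload": {"plan": [[[0, 0.4, 0.0, 0, 10], [0, 0.8, 0.05, 0, 10], [0, 0.8, 0.05, 0, 10]]]}}

```text
time: 17.4
tool_pos: [0.5579, 0.0477, 0.0584]
ee_rot: [3.141, 0.0, -3.112]
wrist_force: [0.3, 0.5, -1.3]
width: 0.0243
```

Run:
```python
from bench import robot,cams
from h import *
o=robot.get_obs();s=cams.snapshot("wrist");print(o["wrist_force"],o["tool_pos"]);P=pose(s,o);pickle.dump((o,s),open("w10.pkl","wb"))
f=s["frame"].astype(int);r,g,b=f[...,0],f[...,1],f[...,2]
for v in (220,240,260,270):
    m=(r[v]>1.8*g[v])&(r[v]>100)&(np.arange(640)>450);u=np.nonzero(m)[0];print(v,u.min() if len(u) else None,u.max() if len(u) else None)
    if len(u): print([tuple(f[v,k]) for k in range(u.min()-14,u.min()+4,2)])
a=s["frame"][130:330,220:540];a=cv2.resize(a,(640,400),interpolation=cv2.INTER_CUBIC);cv2.imwrite("pics/w10.png",a[:,:,::-1])
```

```text
[ 0.29540375  0.51365878 -1.33120811] [0.5578997 0.0476905 0.0583636]
220 501 518
[(np.int64(194), np.int64(154), np.int64(84)), (np.int64(109), np.int64(85), np.int64(48)), (np.int64(124), np.int64(73), np.int64(34)), (np.int64(122), np.int64(70), np.int64(33)), (np.int64(125), np.int64(70), np.int64(34)), (np.int64(127), np.int64(73), np.int64(39)), (np.int64(123), np.int64(74), np.int64(37)), (np.int64(156), np.int64(86), np.int64(40)), (np.int64(161), np.int64(91), np.int64(44))]
240 497 514
[(np.int64(203), np.int64(158), np.int64(85)), (np.int64(199), np.int64(156), np.int64(83)), (np.int64(125), np.int64(71), np.int64(33)), (np.int64(126), np.int64(75), np.int64(36)), (np.int64(126), np.int64(72), np.int64(35)), (np.int64(127), np.int64(73), np.int64(38)), (np.int64(121), np.int64(71), np.int64(34)), (np.int64(147), np.int64(81), np.int64(39)), (np.int64(159), np.int64(90), np.int64(42))]
260 497 510
[(np.int64(114), np.int64(66), np.int64(32)), (np.int64(124), np.int64(72), np.int64(33)), (np.int64(125), np.int64(72), np.int64(34)), (np.int64(126), np.int64(75), np.int64(37)), (np.int64(124), np.int64(72), np.int64(34)), (np.int64(135), np.int64(75), np.int64(34)), (np.int64(161), np.int64(91), np.int64(43)), (np.int64(158), np.int64(87), np.int64(39)), (np.int64(160), np.int64(90), np.int64(42))]
270 482 508
[(np.int64(205), np.int64(160), np.int64(85)), (np.int64(201), np.int64(157), np.int64(83)), (np.int64(203), np.int64(158), np.int64(85)), (np.int64(201), np.int64(160), np.int64(86)), (np.int64(204), np.int64(159), np.int64(87)), (np.int64(203), np.int64(159), np.int64(87)), (np.int64(191), np.int64(151), np.int64(83)), (np.int64(121), np.int64(66), np.int64(31)), (np.int64(124), np.int64(74), np.int64(36))]
```

Run:
```python
from h import *
o,s=pickle.load(open("w10.pkl","rb"));P=pose(s,o)
for z in(.060,.065,.069,.073):print(z,ray(P,[(496,240),(500,220)],z))
print("cyl front",o["tool_pos"][1]+.102)
```

```text
0.06 [[0.5491384  0.15686367 0.06      ]
 [0.53556477 0.15676495 0.06      ]]
0.065 [[0.5469792  0.15375881 0.065     ]
 [0.53378517 0.15366285 0.065     ]]
0.069 [[0.54525185 0.15127493 0.069     ]
 [0.5323615  0.15118117 0.069     ]]
0.073 [[0.54352449 0.14879104 0.073     ]
 [0.53093782 0.14869949 0.073     ]]
cyl front 0.14969050497852626
```

Emit:
{"api": "step_arm", "payload": {"plan": [[[0, 0.3, 0.0, 0, 10], [0, 0.6, 0.05, 0, 10], [0, 0.6, 0.05, 0, 10]]]}}

```text
time: 17.7
tool_pos: [0.5579, 0.0482, 0.0584]
ee_rot: [3.141, 0.0, -3.112]
wrist_force: [-0.5, 0.3, -1.5]
width: 0.0239
```

Emit:
{"api": "step_arm", "payload": {"plan": [[[0, 0.3, 0.0, 0, 10], [0, 0.6, 0.05, 0, 10], [0, 0.6, 0.05, 0, 10]]]}}

```text
time: 17.95
tool_pos: [0.5579, 0.0487, 0.0585]
ee_rot: [-3.141, -0.0, -3.112]
wrist_force: [0.0, -0.8, -0.5]
width: 0.0238
```

Emit:
{"api": "step_arm", "payload": {"plan": [[[0, 0.3, 0.0, 0, 10], [0, 0.6, 0.05, 0, 10], [0, 0.6, 0.05, 0, 10]]]}}

```text
time: 18.2
tool_pos: [0.558, 0.0489, 0.0586]
ee_rot: [-3.141, 0.0, -3.113]
wrist_force: [-0.4, -2.1, -0.3]
width: 0.0238
```

Emit:
{"api": "step_arm", "payload": {"plan": [[[0, 0.25, 0.0, 0, 10], [0, 0.5, 0.0, 0, 10], [0, 0.5, 0.0, 0, 10]]]}}

```text
time: 18.45
tool_pos: [0.5579, 0.0492, 0.0586]
ee_rot: [-3.14, 0.0, -3.113]
wrist_force: [-0.2, -4.0, 0.0]
width: 0.024
```

Emit:
{"api": "step_arm", "payload": {"plan": [[[0, 0.25, 0.0, 0, 10], [0, 0.5, 0.0, 0, 10], [0, 0.5, 0, 0, 10]]]}}

```text
time: 18.7
tool_pos: [0.558, 0.0493, 0.0586]
ee_rot: [-3.14, 0.0, -3.113]
wrist_force: [-0.7, -6.1, 0.6]
width: 0.0238
```

Emit:
{"api": "step_arm", "payload": {"plan": [[[0, 0.25, 0.0, 0, 10], [0, 0.4, 0.0, 0, 10], [0, 0.4, 0.0, 0, 10]]]}}

```text
time: 18.95
tool_pos: [0.558, 0.0494, 0.0587]
ee_rot: [-3.139, 0.0, -3.113]
wrist_force: [-0.9, -6.4, -0.0]
width: 0.0243
```

Emit:
{"api": "step_arm", "payload": {"plan": [[[0, 0.15, 0.0, 0, 10], [0, 0.3, 0.0, 0, 10], [0, 0.3, 0, 0, 10]]]}}

```text
time: 19.2
tool_pos: [0.558, 0.0495, 0.0587]
ee_rot: [-3.139, 0.0, -3.113]
wrist_force: [-0.5, -6.7, 1.0]
width: 0.0239
```

Run:
```python
from bench import robot,cams
import numpy as np
F=[]
for i in range(8):
    F.append(robot.get_obs()["wrist_force"]);s=cams.snapshot("wrist")
o=robot.get_obs();F.append(o["wrist_force"]);print(np.round(F,1)[:,1],np.mean(F,0),o["time"],o["tool_pos"])
```

```text
[-6.7 -6.9 -6.5 -7.3 -7.1 -6.9 -7.  -6.7 -6.5] [-0.71049129 -6.83292602  0.4112865 ] 19.6 [0.55797153 0.04946226 0.05875381]
```

Mean 6.8 N; add a little to reach about 8 N, then hold.

Emit:
{"api": "step_arm", "payload": {"plan": [[[0, 0.2, 0.0, 0, 10], [0, 0.4, 0.0, 0, 10], [0, 0.4, 0, 0, 10]]]}}

```text
time: 19.85
tool_pos: [0.558, 0.0495, 0.0588]
ee_rot: [-3.138, -0.0, -3.113]
wrist_force: [-0.7, -7.3, 0.2]
width: 0.0238
```

Run:
```python
from bench import robot,cams
import numpy as np
F=[]
for i in range(6):
    F.append(robot.get_obs()["wrist_force"]);s=cams.snapshot("wrist")
o=robot.get_obs();F.append(o["wrist_force"]);print(np.round(F,1)[:,1],np.mean(F,0),o["time"],o["tool_pos"])
```

```text
[-7.3 -8.1 -7.7 -7.8 -7.2 -6.6 -7.6] [-0.78012029 -7.48015806  0.20420664] 20.15 [0.5579542  0.04955034 0.05875718]
```

Emit:
{"api": "step_arm", "payload": {"plan": [[[0, 0.15, 0.0, 0, 10], [0, 0.3, 0.0, 0, 10], [0, 0.3, 0, 0, 10], [0, 0.3, 0, 0, 10], [0, 0.3, 0, 0, 10], [0, 0.3, 0, 0, 10], [0, 0.3, 0, 0, 10], [0, 0.3, 0, 0, 10]]]}}

```text
time: 20.82
tool_pos: [0.558, 0.0496, 0.0588]
ee_rot: [-3.138, -0.0, -3.113]
wrist_force: [-1.7, -7.9, -0.3]
width: 0.0238
```

Emit:
{"api": "step_arm", "payload": {"plan": [[[0, 0, 0, 0, 10], [0, 0, 0, 0, 10], [0, 0, 0, 0, 10], [0, 0, 0, 0, 10], [0, 0, 0, 0, 10], [0, 0, 0, 0, 10], [0, 0, 0, 0, 10], [0, 0, 0, 0, 10]]]}}

```text
time: 21.48
tool_pos: [0.558, 0.0496, 0.0588]
ee_rot: [-3.138, -0.0, -3.113]
wrist_force: [-1.4, -6.7, 1.9]
width: 0.0237
```

Run:
```python
from bench import robot,cams
import numpy as np
F=[]
for i in range(20):
    F.append(robot.get_obs()["wrist_force"]);s=cams.snapshot("scene")
import cv2
o=robot.get_obs();F.append(o["wrist_force"]);print(np.round(F,1)[:,1],np.mean(F,0),o["time"],o["tool_pos"],o["width"])
s=cams.snapshot("wrist");a=s["frame"][130:330,220:540];a=cv2.resize(a,(640,400),interpolation=cv2.INTER_CUBIC);cv2.imwrite("pics/w11.png",a[:,:,::-1])
```

```text
[-6.7 -8.  -7.5 -7.  -8.4 -8.8 -8.2 -8.7 -7.8 -7.8 -7.7 -6.9 -7.7 -7.9
 -7.5 -7.3 -7.7 -8.4 -7.6 -7.7 -8.2] [-1.12608839 -7.78331001  0.64603778] 22.4833 [0.55800419 0.04964799 0.05883446] 0.02380489957406861
```

View pics/w11.png

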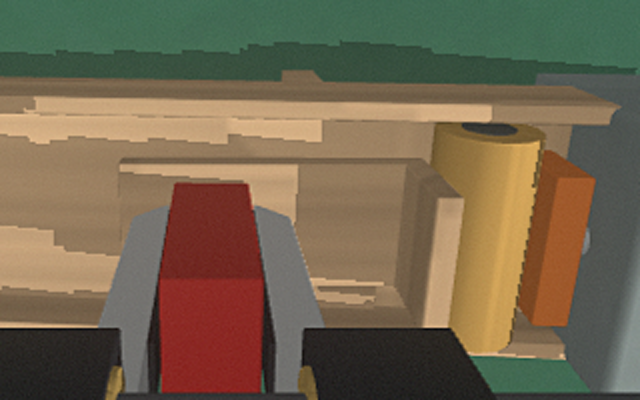

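Emit:
{"api": "step_arm", "payload": {"plan": [[[0, 0, 0, 0, 10], [0, 0, 0, 0, 10], [0, 0, 0, 0, 10], [0, 0, 0, 0, 10], [0, 0, 0, 0, 10], [0, 0, 0, 0, 10], [0, 0, 0, 0, 10], [0, 0, 0, 0, 10]]]}}

```text
time: 23.2
tool_pos: [0.558, 0.0496, 0.0588]
ee_rot: [-3.138, -0.0, -3.113]
wrist_force: [-1.0, -8.0, 0.3]
width: 0.024
```

Emit:
{"api": "step_arm", "payload": {"plan": [[[0, -0.7, 0, 0, 10], [0.05, -2, -0.05, 0, 10], [0.1, -3.5, -0.1, 0, 10], [0.1, -5, -0.2, 0, 10], [0.15, -6.5, -0.3, 0, 10], [0.2, -8, -0.4, 0, 10], [0.25, -9.5, -0.5, 0, 10], [0.3, -11, -0.6, 0, 10]]]}}

```text
time: 23.87
tool_pos: [0.5582, 0.041, 0.0578]
ee_rot: [3.141, -0.0, -3.112]
wrist_force: [-1.0, -0.8, -2.0]
width: 0.024
```

Emit:
{"api": "step_arm", "payload": {"plan": [[[0.05, -1.5, -0.1, 0, 10], [0.1, -3, -0.2, 0, 10], [0.15, -4.5, -0.3, 0, 10], [0.2, -6, -0.4, 0, 10], [0.2, -7.5, -0.45, 0, 10], [0.25, -9, -0.55, 0, 10], [0.3, -10.5, -0.65, 0, 10], [0.35, -12, -0.7, 0, 10]]]}}

```text
time: 24.53
tool_pos: [0.5585, 0.0287, 0.0572]
ee_rot: [3.141, -0.0, -3.112]
wrist_force: [-0.6, -0.6, -1.3]
width: 0.0238
```

Emit:
{"api": "step_arm", "payload": {"plan": [[[0.05, -2, -0.1, 0, 10], [0.1, -5, -0.3, 0, 10], [0.25, -9, -0.5, 0, 10], [0.4, -14, -0.8, 0, 10], [0.55, -19, -1.1, 0, 10], [0.7, -24, -1.4, 0, 10], [0.8, -27, -1.6, 0, 10], [0.8, -28, -1.6, 0, 10]]]}}

```text
time: 25.2
tool_pos: [0.5594, 0.0, 0.0555]
ee_rot: [-3.142, -0.0, -3.113]
wrist_force: [-0.3, -0.4, -1.6]
width: 0.0239
```

Run:
```python
from bench import robot,cams
from h import *
o=robot.get_obs();s=cams.snapshot("wrist");print(o["tool_pos"],o["wrist_force"],o["time"]);P=pose(s,o)
f=s["frame"];hsv=cv2.cvtColor(f,cv2.COLOR_RGB2HSV)
m=cv2.inRange(hsv,(17,125,110),(28,255,255));m[:, :420]=0;m[:180]=0;m[300:]=0
n,l,st,c=cv2.connectedComponentsWithStats(m);print([(st[i].tolist(),c[i].round().tolist()) for i in range(1,n) if st[i][4]>100])
a=f[130:330,320:640];a=cv2.resize(a,(640,400),interpolation=cv2.INTER_CUBIC);cv2.imwrite("pics/w12.png",a[:,:,::-1])
```

```text
[5.59363889e-01 1.91584367e-05 5.55343675e-02] [-0.28591965 -0.39582463 -1.64704846] 25.2
[([473, 193, 74, 107, 5876], [508.0, 247.0])]
```

Emit:
{"api": "step_arm", "payload": {"plan": [[[0, 0, 20, 0, 10], [0, 0, 45, 0, 10], [0, 0, 75, 0, 10], [-25, 0, 95, 0, 10], [-55, 0, 95, 0, 10], [-85, 0, 90, 0, 10], [-110, 0, 80, 0, 10], [-120, 0, 65, 0, 10]]]}}

```text
time: 25.92
tool_pos: [0.4378, 0.001, 0.122]
ee_rot: [-3.141, 0.003, -3.112]
wrist_force: [1.5, 0.3, -1.1]
width: 0.0238
```

Emit:
{"api": "step_arm", "payload": {"plan": [[[0, 0, -25, 0, 10], [0, 0, -50, 0, 10], [0, 0, -75, 0, 10], [0, 0, -90, 0, 10], [0, 0, -97, 0, 10], [0, 0, -100, 0, 10], [0, 0, -100, 0, 10], [0, 0, -100, 0, 10]]]}}

```text
time: 26.58
tool_pos: [0.4404, 0.0007, 0.0218]
ee_rot: [-3.141, 0.002, -3.112]
wrist_force: [0.4, 0.4, -0.3]
width: 0.0236
```

Run:
```python
from bench import robot,cams
from h import *
o=robot.get_obs();s=cams.snapshot("wrist");print(o["tool_pos"],o["ee_rot"],o["wrist_force"],o["time"]);t=cams.snapshot("top");pickle.dump((o,s,t),open("w13.pkl","wb"))
f=t["frame"];hsv=cv2.cvtColor(f,cv2.COLOR_RGB2HSV);P=pose(t)
m=cv2.inRange(hsv,(17,125,110),(28,255,255));m[:195]=0;m[245:]=0;m[:,:235]=0;m[:,402:]=0
n,l,st,c=cv2.connectedComponentsWithStats(m);print([(st[i].tolist(),ray(P,c[i],.057)[0]) for i in range(1,n) if st[i][4]>20])
```

```text
[0.44039323 0.00071313 0.02177802] [-3.14138375e+00  2.15834312e-03 -3.11230192e+00] [ 0.43395281  0.39177312 -0.27276614] 26.5833
[([273, 206, 14, 29, 341], array([0.55814421, 0.11770451, 0.057     ]))]
```

Emit:
{"api": "step_arm", "payload": {"plan": [[[0, 0, -2, 0, 10], [0, 0, -3.5, 0, 10], [0, 0, -4, 0, 10], [0, 0, -4, 0, 10]]]}}

```text
time: 27.02
tool_pos: [0.4393, 0.0008, 0.0165]
ee_rot: [3.141, -0.0, -3.112]
wrist_force: [-0.4, 0.5, -1.8]
width: 0.0238
```

Emit:
{"api": "step_arm", "payload": {"plan": [[[0, 0, -0.5, 0, 10], [0, 0, -0.5, 0, 10], [0, 0, -0.5, 0, 10]]]}}

```text
time: 27.27
tool_pos: [0.4393, 0.0008, 0.0161]
ee_rot: [3.141, -0.0, -3.112]
wrist_force: [-0.7, -0.7, -1.6]
width: 0.0239
```

Emit:
{"api": "step_arm", "payload": {"plan": [[[0, 0, -0.4, 0, 10], [0, 0, -0.4, 0, 10], [0, 0, -0.4, 0, 10]]]}}

```text
time: 27.52
tool_pos: [0.4395, 0.0008, 0.0158]
ee_rot: [3.142, 0.0, -3.112]
wrist_force: [0.6, -0.2, 0.0]
width: 0.0238
```

Emit:
{"api": "step_arm", "payload": {"plan": [[[0, 0, -0.4, 0, 10], [0, 0, -0.4, 0, 10], [0, 0, -0.4, 0, 10]]]}}

```text
time: 27.77
tool_pos: [0.4395, 0.0007, 0.0158]
ee_rot: [3.142, 0.0, -3.112]
wrist_force: [-2.0, -0.3, 4.8]
width: 0.0237
```

Emit:
{"api": "step_arm", "payload": {"plan": [[[0, 0, 0.5, 0, 10], [0, 0, 0.5, 0, 10], [0, 0, 0.5, 0, 35], [0, 0, 0.5, 0, 45], [0, 0, 0.5, 0, 55], [0, 0, 0.5, 0, 55], [0, 0, 0.5, 0, 55], [0, 0, 0.5, 0, 55]]]}}

```text
time: 28.43
tool_pos: [0.4394, 0.0008, 0.0157]
ee_rot: [3.141, -0.0, -3.112]
wrist_force: [0.0, -1.3, -1.0]
width: 0.0517
```

Emit:
{"api": "step_arm", "payload": {"plan": [[[0, 0, 10, 0, 55], [0, 0, 30, 0, 55], [0, 0, 60, 0, 55], [0, 0, 95, 0, 55], [0, 0, 130, 0, 55], [0, 0, 150, 0, 55], [0, 0, 160, 0, 55], [0, 0, 160, 0, 55]]]}}

```text
time: 29.1
tool_pos: [0.441, 0.0006, 0.1791]
ee_rot: [-3.141, 0.006, -3.112]
wrist_force: [0.4, 0.4, 0.4]
width: 0.0516
```

```bash
python3 pad.py w14
python3 - <<'E'
from bench import robot,cams
from h import *
w=cams.snapshot("wrist");t=cams.snapshot("top");s=cams.snapshot("scene")
f=t["frame"];hsv=cv2.cvtColor(f,cv2.COLOR_RGB2HSV);P=pose(t)
m=cv2.inRange(hsv,(17,125,110),(28,255,255));m[:195]=0;m[245:]=0;m[:,:235]=0;m[:,402:]=0
n,l,st,c=cv2.connectedComponentsWithStats(m);print([(st[i].tolist(),ray(P,c[i],.057)[0]) for i in range(1,n) if st[i][4]>20])
c=np.zeros((600,640,3),np.uint8);c[:400]=w["frame"];c[400:,:320]=cv2.resize(t["frame"],(320,200),interpolation=cv2.INTER_AREA);c[400:,320:]=cv2.resize(s["frame"],(320,200),interpolation=cv2.INTER_AREA);cv2.imwrite("pics/fin.png",c[:,:,::-1])
o=robot.get_obs();print(o["wrist_force"],o["width"],o["time"])
E
```

```text
bright red 743
handle top corners
 [[ 0.4241 -0.0102]
 [ 0.4234  0.0119]
 [ 0.454   0.0131]
 [ 0.4547 -0.0097]] centre [0.4391 0.0013 0.073 ] sides 0.022147774388961313 0.030598884592861687
edge angles [-1.541, -3.101, 1.6, 0.018]
tcp [0.441  0.0006 0.1791] [-3.1407  0.0063 -3.1124] 29.1 0.08023986504383515
crop 255 127
[([273, 206, 14, 29, 337], array([0.55836891, 0.11788052, 0.057     ]))]
[-1.12384924  0.24507216 -0.13394766] 0.05133917402788218 29.3
```

View pics/fin.png

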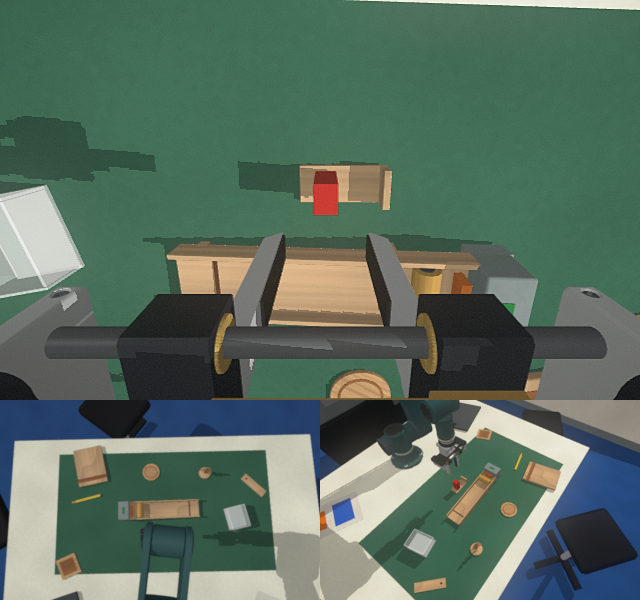

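The paddle is standing on the mat beside the chute, with its handle near (325, 193). The cylinder is in the pocket at about (427, 280), next to the orange pad. The bystanders look unmoved, so I'm handing in.

```bash
python3 -c "
from bench import robot
print(robot.close_job())"
```

```text
the job is handed in; nothing more can be done
None
```

The job is done and handed in at about 29 s of robot time. I rolled the cylinder up the chute with the paddle alone and pressed it against the pad. Then I let it roll back into the pocket and stood the paddle on the mat beside the chute.

- **Push on the pad:** the wrist force averaged 7.8 N over 21 readings in the last second or so, and single readings ran from about 6.6 to 8.8 N. I held that level for about 2.9 s, starting after roughly 1.3 s of lighter pushing while I brought the force up. I could not read the pad's own signal, so whether it registered rests on the force and the picture of the cylinder touching it.
- **Cylinder:** the top camera put it at y = 0.118 m before and after I let go of the paddle, where about 0.117 m was expected for the pocket.
- **Paddle:** its handle top measured (0.439, 0.001) m at the height and size expected, so it stands upright. It is clear of the chute wall, with the gripper well above it.
- **Bystanders:** they looked unmoved in the last picture; I did not measure them.
- **Disagreement:** my first estimates of the gap to the pad came out about 10 mm short, and I found the real contact by force.

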